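# Seat the match plate on the moulding flask's pins

## Task

The aluminium pattern plate has been laid askew on the bottom half of the moulding flask, so it rocks on the two guide pins. With the fingertips, gently nudge it sideways by its edges until both of its holes drop over the pins and it lies flat on the flask's rim. Do not grip or lift it or touch the red patterns on it, and leave the other things on the bench where they stand.

Things in the scene. Friction and masses are not known exactly. Their poses are not given: they have to be found in the camera images.
- flask: Bottom half of a dark cast-iron moulding flask on a plywood board, fixed to the bench. Open frame, 150 mm along its x by 200 mm along its y, walls 10 mm; flat rim 73 mm above the bench. At each y end a lug, flush with the rim, 64 mm wide in x, reaches 140 mm from the centre and carries an upright guide pin. Origin: centre of the board's underside, on the bench; z up.
- pin_a (a point): Tip of the steel guide pin on the flask's +y lug, 120 mm from the flask's centre, 85 mm above the bench. The pin is 10 mm thick with a rounded, tapering nose and stands 12 mm proud of the rim.
- pin_b (a point): Tip of the like pin on the flask's -y lug, 120 mm from the flask's centre, 85 mm above the bench.
- plate: Loose aluminium plate, 8 mm thick, 0.8 kg, 166 mm along x by 210 mm along y, with a holed lug at each y end, 52 mm wide in x, out to 140 mm from the centre. Origin: centre of its underside. At first it lies on the pins' tips and the flask's +x rim, tilted up to 0.2 rad, 10 to 18 mm too far to the flask's +x. Slides at 2 to 6 N. Home: origin 73 mm above the bench, axes along the flask's.
- hole_a (a point): Centre, at the plate's top face, of the round hole in the plate's +y lug: 12.5 mm wide, 120 mm from the plate's centre, 26 mm from the lug's sides. It belongs over pin_a, whose nose shows 4 mm above the plate when home.
- hole_b (a point): Centre, at the plate's top face, of the slot in the plate's -y lug: 12.5 mm in x by 16 mm in y, 120 mm from the plate's centre, 26 mm from the lug's sides. It belongs over pin_b.
- patterns: Two red spindle-shaped patterns and the runner between them, fixed to the plate (same origin and axes). They stand up to 14 mm above the plate's top, within 45 mm of its centre in x and 64 mm in y, and as far below its underside, inside the flask. Not to be touched.
- sprue: Wooden sprue pin, loose, a tapered round peg 40 mm wide at its foot and 120 mm high, standing beside the flask. Origin: centre of its foot.
- mug: White mug, loose, 76 mm wide and 85 mm high, standing beside the flask. Origin: centre of its foot.
- jar: Amber glass jar with a blue cap, loose, 70 mm wide and 95 mm high, standing between the flask and the robot, to its right. Origin: centre of its foot.

How it is judged:
By the outcome, as a careful person would: the job done as asked, in the order asked, and still so for the second after the job is handed in, with the robot touching nothing.
It also fails if it takes over 64 s, if anything falls off the work surface, if the arm or the gripper's body presses on something with over 40 N, if the wrist force passes 120 N, or if a joint passes its speed limit or range.

## Robot

A 6-joint arm with a two-finger parallel gripper is mounted at the origin on the work surface. World frame = base frame: x ahead of the robot, y to its left, z up, the work surface at z = 0. Lengths are in m, angles in rad, forces in N, time in s.
With the tool pointing down it reaches from about 0.375 to 0.825 m from the base axis. Payload 5.5 kg.
Tool frame: the origin (TCP) lies midway between the tips of the shut fingers; the grasp point (between the pads) lies 19 mm behind it; z points along the fingers, y is the line along which they close (so a half turn about z gives the same grasp; the last joint's range is limited). The gripper opens to 85 mm and grips with 20 to 120 N. Pads are 22 mm wide; open, the fingers measure 114 mm over their backs; the gripper's body (76 mm by 85 mm) begins 54 mm behind the grasp point. The pads swing forward as they close: fully open they stand 13 mm farther back than shut.
Start: joints at [1.189, 0.314, -0.047, 1.21, 0, 1.571], TCP at [0.224, 0.557, 0.207] pointing down, gripper open.
Joint ranges: [-2.67, 2.67], [-0.69, 1.73], [-1.03, 1.25], [-2.08, 2.16], [-1.42, 1.45], [-3.14, 3.14]. Speed limits (rad/s): [2.39, 2.39, 3.01, 3.14, 3.14, 3.14].

## Interface

Orientations are given as a unit quaternion [w, x, y, z].
In Python, from plant import * gives the robot as it stands. The module is installed in compiled form; this text tells all that it offers.
- The arm moves only by the tool jog_arm, never from a script. Its argument "targets" is a list that holds one entry, the list of rows, each a list of 6 numbers: the shift along the tool's x, y, z normalised to -1 to 1, where 1 is 0.25 m, then the turn, a rotation vector about the tool's x, y, z normalised to -1 to 1, where 1 is pi/4 rad. A call has 1 to 10 rows; each row is the pose to reach, as a shift and turn from the pose commanded when the call began, along the tool's axes at that moment; what a row does not reach only later rows make up. A row lasts 1/12 s, in which the tool goes at most 41.7 mm and 7.16 degrees, less where a joint would pass 70% of its speed; a pose out of reach is approached as far as the arm can. A call with a number of a shift or a turn outside -1 to 1 is refused whole. A call with a gripper value outside its range is refused whole. "grip" is the opening, from 0 (shut) to 1 (fully open), set as the call begins (left out, the last holds). The fingers move at their own pace and stop on an object; the grip force is fixed at half the most. Time passes only in rows, so rows that repeat a pose let the fingers close. It gives the time, the measured TCP pose, the force, the opening and the grip force at its end, in the units of the state.
- get_obs(): the state, without advancing time (a new reading comes with each control period).
- snapshot(name): name is "side" or "top" or "wrist"; returns a dict with "pixels" (480x640x3 uint8, red, green, blue), "vfov" (degrees; the focal length in pixels is half the picture's height over the tangent of half this angle, whatever the lens; pixels are square), "cx", "cy" (the principal point, pixels), "view" (4x4, takes a point from world to camera coordinates). Camera axes: x right, y up, looking along -z (the intrinsics and any distortion apply to the point x, -y, -z); pixel columns grow to the right and rows downward; lengths in m; the calibration is good to about 2 mm. A picture is of the moment at which its call begins. There is no depth.
- job_done(): hands the job in; it is judged then, once.
The state is a dict: "clock": time; "joint_positions": joint angles; "qvel": joint speeds; "joint_torque": joint torques, N m; "position": TCP position; "eef_rot": TCP orientation; "force": force on the tool from outside, world axes, zero at the start; "ft_torque": the same for the moment, N m; "opening": finger opening in m; "grasp_force": force on a finger pad.
Only numpy, scipy, OpenCV 4.12 (cv2) and the standard library are available. Lean on these libraries where they do the work, as an engineer would, in place of code of your own. Each camera call takes 0.05 s, during which the arm holds its last target. There are 200 camera calls.

## Working session

There is one attempt and no reset: what is moved stays moved. The work goes in short steps, Python scripts to look and compute and a tool call to move; the robot and the scene stay as the last step left them, time stands still between calls to the robot, and variables do not carry over. Pictures are saved under pics/ and viewed, at most 10 in all, crops included, and the job is handed in when it is done.

Besides the shell and the picture viewer there is one more tool, called as name([rows], argument=value, ...), one row to a line, values as JSON. jog_arm: Moves the arm, as the interface text tells. Scaled input: -1 to 1 covers 0.25 m each way for a shift and pi/4 rad each way for a turn. Its arguments: {"type":"object","properties":{"targets":{"type":"array","items":{"type":"array","items":{"type":"array","items":{"type":"number"}}}},"grip":{"type":"number"}},"required":["targets"]}

```bash
mkdir -p pics; cat > h.py <<'E'
from plant import *
import numpy as np, cv2
def snap(n,f=None):
    s=snapshot(n)
    if f: cv2.imwrite('pics/'+f,s['pixels'][:,:,::-1])
    return s
def K(s):
    f=240/np.tan(np.radians(s['vfov'])/2); return f
def ray(s,u,v):
    f=K(s); V=np.array(s['view']); R=V[:3,:3]; o=-R.T@V[:3,3]
    d=R.T@np.array([(u-s['cx'])/f,-(v-s['cy'])/f,-1]); return o,d/np.linalg.norm(d)
def onz(s,u,v,z):
    o,d=ray(s,u,v); return o+d*(z-o[2])/d[2]
def proj(s,p):
    V=np.array(s['view']); c=V[:3,:3]@np.array(p)+V[:3,3]; f=K(s)
    return s['cx']+f*c[0]/-c[2], s['cy']-f*c[1]/-c[2]
def tri(a,b):
    (o1,d1),(o2,d2)=a,b
    t=np.linalg.lstsq(np.c_[d1,-d2],o2-o1,rcond=None)[0]
    p,q=o1+d1*t[0],o2+d2*t[1]; return (p+q)/2,np.linalg.norm(p-q)
E
python3 - <<'E'
from h import *
for n in('top','side'):
    s=snap(n,n+'0.png'); print(n,{k:v for k,v in s.items() if k not in('pixels',)})
o=get_obs();print(o)
E
```

```text
top {'vfov': 48.21533595163798, 'cx': 314.5295331705377, 'cy': 249.2781359731097, 'view': array([[ 0.02067042, -0.99977488, -0.0047888 ,  0.00370177],
       [ 0.98744998,  0.01966501,  0.15670298, -0.4849882 ],
       [-0.15657353, -0.00796781,  0.98763416, -1.23441952],
       [ 0.        ,  0.        ,  0.        ,  1.        ]])}
side {'vfov': 55.643822790912104, 'cx': 333.0645262773524, 'cy': 239.63693532761886, 'view': array([[ 0.92381114, -0.38256778,  0.01465865, -0.45448264],
       [ 0.26010708,  0.65527139,  0.70919935, -0.19013564],
       [-0.28092222, -0.65135343,  0.7048556 , -1.02144376],
       [ 0.        ,  0.        ,  0.        ,  1.        ]])}
{'clock': 0.1, 'joint_positions': array([ 1.18899355e+00,  3.14154718e-01, -4.79863537e-02,  1.21018637e+00,
       -4.57961444e-06,  1.57084366e+00]), 'qvel': array([ 0.001344  , -0.00170456, -0.00068991, -0.00241063,  0.00198268,
        0.00189402]), 'joint_torque': array([ 2.58050914e-04, -5.40765202e+01,  3.40541232e+01,  1.11033247e-02,
        3.96418045e-05,  3.49276107e-06]), 'position': array([0.22335063, 0.55627974, 0.20581797]), 'eef_rot': array([-1.42993747e-04,  1.89767165e-01,  9.81828823e-01, -7.52087013e-04]), 'force': array([-0.39172689,  0.24018861, -0.80617573]), 'ft_torque': array([ 0.00274313,  0.04268196, -0.01530213]), 'grasp_force': 0.0, 'opening': 0.0856405748742982}
```

View pics/top0.png

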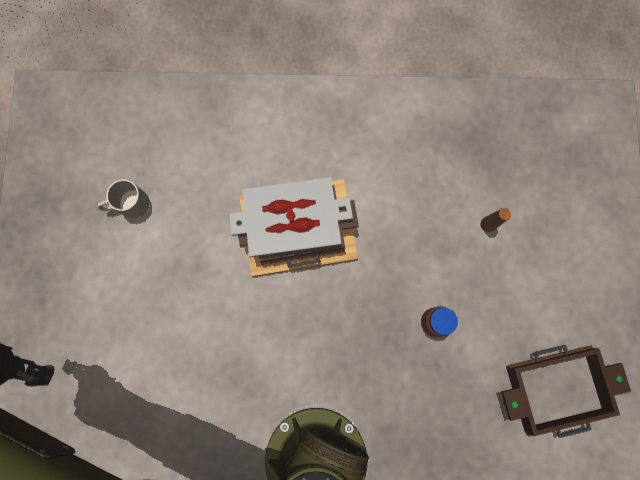

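View pics/side0.png

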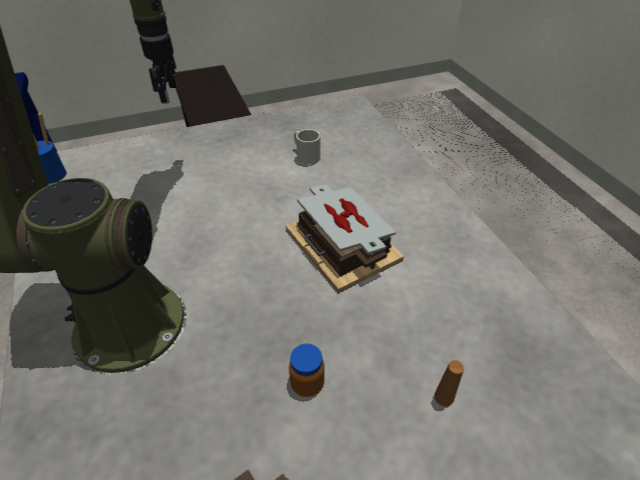

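The top view shows the plate centred at about (291,217) px, with hole_a at (239,222) and hole_b at (343,209). The side view shows its -x edge up and its +x edge low. The jar, sprue and mug stand well clear. Next I'll work out the approach.

```bash
cat >> h.py <<'E'
from scipy.spatial.transform import Rotation as Ro
def tool():
    o=get_obs(); q=o['eef_rot']; return np.array(o['position']),Ro.from_quat([q[1],q[2],q[3],q[0]])
def plan(p,yaw=None):
    """row for world target p, tool x axis at world angle yaw, tool down"""
    p0,R=tool(); d=R.inv().apply(np.array(p)-p0)/.25
    t=np.zeros(3)
    if yaw is not None:
        c,s=np.cos(yaw),np.sin(yaw)
        T=Ro.from_matrix(np.array([[c,s,0],[s,-c,0],[0,0,-1]]).astype(float))
        t=(R.inv()*T).as_rotvec()/(np.pi/4)
    print('row',np.round(np.r_[d,t],3),'pos',p0.round(4),'toolx',R.apply([1,0,0]).round(3), 'z',R.apply([0,0,1]).round(3))
E
python3 - <<'E'
from h import *
s=snap('top')
a=onz(s,239,222,.093);b=onz(s,343,209,.093);print(a,b,(a+b)/2,np.degrees(np.arctan2(-(a-b)[0],(a-b)[1])))
for u,v in((345,180),(357,262),(251,277)):print(onz(s,u,v,.015))
plan([.5,.02,.33],np.pi)
E
```

```text
[0.53591221 0.18730585 0.093     ] [ 0.57106186 -0.05032744  0.093     ] [0.55348704 0.06848921 0.093     ] 8.413924314515542
[ 0.66298049 -0.05783902  0.015     ]
[ 0.45953828 -0.089109    0.015     ]
[0.41815652 0.16468512 0.015     ]
row [-1.826 -1.579 -0.494 -0.002 -0.    -0.486] pos [0.2234 0.5564 0.2059] toolx [-0.928  0.373 -0.   ] z [-0.    -0.001 -1.   ]
```

jog_arm([
  [[-0.95, -0.65, -0.45, 0, 0, -0.69], [-0.95, -0.65, -0.45, 0, 0, -0.69], [-0.95, -0.65, -0.45, 0, 0, -0.69], [-0.95, -0.65, -0.45, 0, 0, -0.69], [-0.95, -0.65, -0.45, 0, 0, -0.69], [-0.95, -0.65, -0.45, 0, 0, -0.69], [-0.95, -0.65, -0.45, 0, 0, -0.69], [-0.95, -0.65, -0.45, 0, 0, -0.69], [-0.95, -0.65, -0.45, 0, 0, -0.69], [-0.95, -0.65, -0.45, 0, 0, -0.69]],
], grip=1)

```text
clock: 0.98
position: [0.384, 0.317, 0.3194]
eef_rot: [0.0, -0.079, 0.997, 0.0]
force: [0.9, 0.8, -0.5]
opening: 0.085
grasp_force: 0.0
```

```bash
python3 - <<'E'
from h import *
plan([.53,.068,.33],np.pi+.155)
E
```

```text
row [-4.200e-01 -1.075e+00 -4.300e-02  1.000e-03  1.000e-03  3.000e-03] pos [0.384  0.317  0.3194] toolx [-0.988 -0.157 -0.001] z [ 0.     0.001 -1.   ]
```

jog_arm([
  [[-0.42, -1, -0.04, 0, 0, 0], [-0.42, -1, -0.04, 0, 0, 0], [-0.42, -1, -0.04, 0, 0, 0], [-0.42, -1, -0.04, 0, 0, 0], [-0.42, -1, -0.04, 0, 0, 0], [-0.42, -1, -0.04, 0, 0, 0], [-0.42, -1, -0.04, 0, 0, 0], [-0.42, -1, -0.04, 0, 0, 0], [-0.42, -1, -0.04, 0, 0, 0]],
])

```text
clock: 1.73
position: [0.5268, 0.0878, 0.3278]
eef_rot: [-0.001, -0.08, 0.997, 0.0]
force: [0.4, 0.5, 0.5]
opening: 0.0855
grasp_force: 0.0
```

```bash
python3 - <<'E'
from h import *
s=snap('wrist','w1.png'); print(s['view'],s['vfov'],s['cx'],s['cy'],get_obs()['position'])
E
```

```text
[[-0.15835844  0.98738047  0.00155436 -0.00375358]
 [-0.94960454 -0.15186819 -0.27420297  0.58139647]
 [-0.27050659 -0.04489838  0.96167059 -0.34979435]
 [ 0.          0.          0.          1.        ]] 61.089152811867294 322.8336411179726 242.97213704463599 [0.52638286 0.0885081  0.32806116]
```

View pics/w1.png

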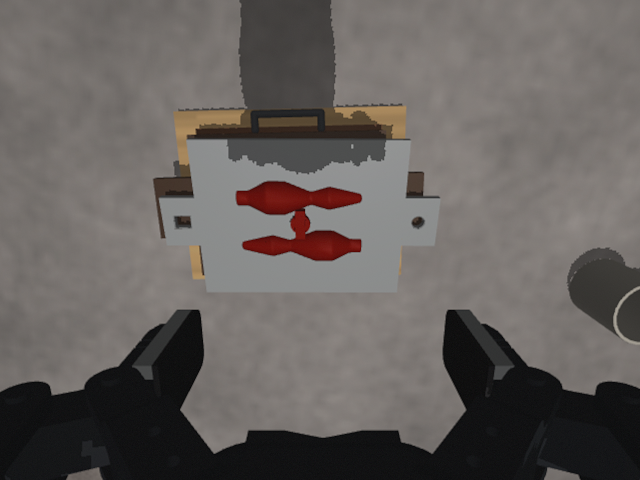

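The wrist view shows hole_b (slot) at (183,222) px and hole_a at (418,222). The flask lugs peek out at the upper left (154,179) and upper right (424,172). The plate is offset toward +x (down in the image). I'll zoom in for the corners.

```bash
python3 - <<'E'
from h import *
im=cv2.imread('pics/w1.png')[95:300,140:445]
im=cv2.resize(im,None,fx=2.6,fy=2.6,interpolation=cv2.INTER_CUBIC)
im=np.clip(im.astype(float)*1.5,0,255).astype('uint8')
cv2.imwrite('pics/w1c.png',im)
E
```

```text
(no output)
```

View pics/w1c.png

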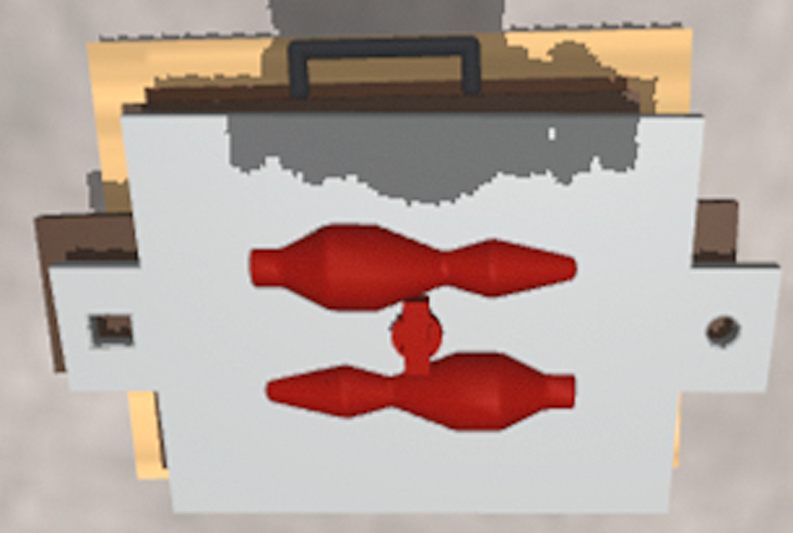

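The crop gives clean corners. The flask lug corners are at (37,215), (55,371) and (738,200), and the plate corners and holes are also clear. I'll solve both poses from these.

```bash
cat >> h.py <<'E'
def platepnp(s,obj,img):
    f=K(s);Km=np.array([[f,0,s['cx']],[0,f,s['cy']],[0,0,1.]])
    ok,r,t=cv2.solvePnP(np.array(obj,float),np.array(img,float),Km,None)
    e=cv2.projectPoints(np.array(obj,float),r,t,Km,None)[0][:,0]-img
    V=np.array(s['view']);F=np.diag([1,-1,-1.]);Rw=V[:3,:3].T
    R=Rw@F@cv2.Rodrigues(r)[0]; p=Rw@(F@t[:,0]-V[:3,3])
    return R,p,np.abs(e).max()
E
python3 - <<'E'
from h import *
s=snap('wrist')
g=lambda l:np.array([(x/2.6+140-.3,y/2.6+95-.3) for x,y in l])
L=g([(37,215),(55,371),(738,200)]); P=[onz(s,u,v,.073)[:2] for u,v in L]
a=P[2]-P[0]; print('luglen',np.linalg.norm(a),'width',np.linalg.norm(P[0]-P[1]))
ey=a/np.linalg.norm(a); ex=np.array([ey[1],-ey[0]]); yaw=np.arctan2(ey[0]*-1,ey[1])
c=(P[0]+P[2])/2+.032*ex; print('flask c',c.round(4),'yaw',np.degrees(yaw), 'pins',c+.12*ey,c-.12*ey)
B=[onz(s,u,v,.015)[:2] for u,v in g([(89,42),(692,27)])];print('board',B,np.degrees(np.arctan2(-(B[1]-B[0])[0],(B[1]-B[0])[1])))
obj=[(-.026,-.14,.008),(.026,-.14,.008),(-.026,.14,.008),(.026,.14,.008),(-.083,-.105,.008),(-.083,.105,.008),(.083,-.105,.008),(.083,.105,.008),(0,-.12,.008),(0,.12,.008)]
img=g([(50,266),(68,389),(780,265),(767,391),(122,115),(703,115),(172,513),(668,512),(111,330),(723,330)])
R,p,e=platepnp(s,obj,img)
print('plate',p.round(4),'yaw',np.degrees(np.arctan2(-R[0,1],R[1,1])),'tilt z of axes',R[2,:2],'err',e)
d=p[:2]-c;print('plate in flask',d@ex,d@ey)
for o in obj[-2:]:
    w=R@np.array([o[0],o[1],0])+p; d=w[:2]-c; print('hole in flask',d@ex,d@ey,w[2])
for o in obj[6:8]:
    w=R@np.array(o)+p; d=w[:2]-c; print('+x corner flask',d@ex,d@ey,w)
E
```

```text
luglen 0.27840128870941533 width 0.06423033531609573
flask c [0.5401 0.056 ] yaw 10.400430605751156 pins [0.51842495 0.1740068 ] [ 0.56175132 -0.06205003]
board [array([ 0.46593586, -0.09047059]), array([0.41818919, 0.16584969])] 10.551969222346115
plate [0.5506 0.0694 0.0828] yaw 9.071591970864581 tilt z of axes [-0.13348629 -0.0065763 ] err 0.6348710011584728
plate in flask 0.0127868346527913 0.011271986124543625
hole in flask 0.010004031199015242 -0.10869314729885035 0.08355701292058677
hole in flask 0.015569638106567361 0.1312371195479376 0.08197870034705228
+x corner flask 0.09365407779689638 -0.09565057621463345 [ 0.64947095 -0.02119362  0.08030724]
+x corner flask 0.09852398384100461 0.11428840727630603 [0.61636129 0.18617524 0.07892621]
```

```bash
cat >> h.py <<'E'
YAW=np.radians(10.45); C=np.array([.5401,.056]); EX=np.array([np.cos(YAW),np.sin(YAW)]); EY=np.array([-EX[1],EX[0]])
def fl(x,y,z): return np.r_[C+x*EX+y*EY,z]
def infl():
    o=get_obs(); d=np.array(o['position'])[:2]-C; f=np.array(o['force']); print('tcp in flask mm',(1e3*np.array([d@EX,d@EY,o['position'][2]])).round(1),'F flask',np.round([f[:2]@EX,f[:2]@EY,f[2]],2))
E
python3 - <<'E'
from h import *
infl();plan(fl(.013,.188,.15),np.pi+YAW)
E
```

```text
tcp in flask mm [ -7.7  34.9 328.3] F flask [-0.08  0.5   0.78]
row [-0.071  0.614  0.714  0.001 -0.002 -0.026] pos [0.5262 0.0889 0.3283] toolx [-0.987 -0.161  0.002] z [-0.002  0.    -1.   ]
```

jog_arm([
  [[-0.07, 0.61, 0.3, 0, 0, -0.027], [-0.07, 0.61, 0.3, 0, 0, -0.027], [-0.07, 0.61, 0.3, 0, 0, -0.027], [-0.07, 0.61, 0.3, 0, 0, -0.027], [-0.07, 0.61, 0.71, 0, 0, -0.027], [-0.07, 0.61, 0.71, 0, 0, -0.027], [-0.07, 0.61, 0.71, 0, 0, -0.027], [-0.07, 0.61, 0.71, 0, 0, -0.027], [-0.07, 0.61, 0.71, 0, 0, -0.027], [-0.07, 0.61, 0.71, 0, 0, -0.027]],
], grip=0)

```text
clock: 2.67
position: [0.5203, 0.2421, 0.1535]
eef_rot: [0.001, -0.091, 0.996, 0.0]
force: [0.0, -0.1, -0.3]
opening: -0.0
grasp_force: 0.0
```

```bash
python3 - <<'E'
from h import *
infl();plan(fl(.013,.188,.079),np.pi+YAW);print(get_obs()['opening'])
s=snap('wrist','w2.png')
E
```

```text
tcp in flask mm [ 14.3 186.6 153.5] F flask [-0.   -0.07 -0.3 ]
row [0.006 0.005 0.298 0.001 0.003 0.   ] pos [0.5203 0.2421 0.1535] toolx [-0.983 -0.182 -0.002] z [ 0.002  0.001 -1.   ]
-2.5975560388568073e-05
```

View pics/w2.png

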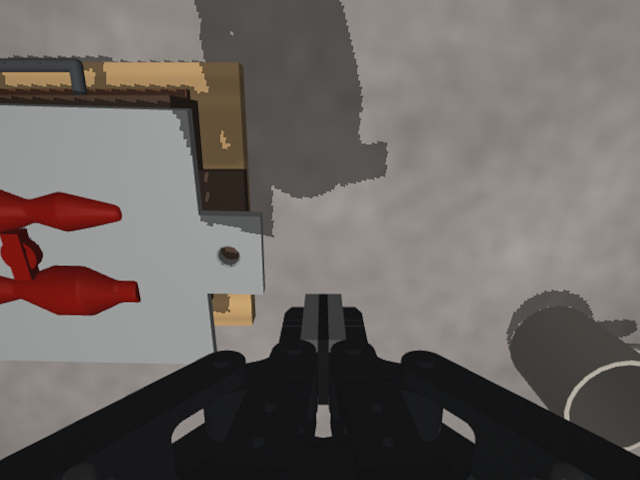

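The wrist view shows the shut fingertips at about (322,295) px, clear to the right of the +y lug end at (264,255). Nothing is in the way, so I'll go down and creep in toward -y.

jog_arm([
  [[0, 0, 0.15, 0, 0, 0], [0, 0, 0.298, 0, 0, 0], [0, 0, 0.298, 0, 0, 0], [0, 0, 0.298, 0, 0, 0], [0, -0.03, 0.298, 0, 0, 0], [0, -0.05, 0.298, 0, 0, 0], [0, -0.06, 0.298, 0, 0, 0], [0, -0.07, 0.298, 0, 0, 0], [0, -0.08, 0.298, 0, 0, 0], [0, -0.08, 0.298, 0, 0, 0]],
])

```text
clock: 3.55
position: [0.524, 0.2207, 0.0777]
eef_rot: [0.0, -0.09, 0.996, 0.0]
force: [0.1, -0.5, 0.7]
opening: -0.0001
grasp_force: 0.0
```

```bash
python3 - <<'E'
from h import *
infl()
E
```

```text
tcp in flask mm [ 14.  164.9  77.7] F flask [ 0.02 -0.53  0.74]
```

jog_arm([
  [[0, -0.004, -0.006, 0, 0, 0], [0, -0.008, -0.006, 0, 0, 0], [0, -0.012, -0.006, 0, 0, 0], [0, -0.016, -0.006, 0, 0, 0], [0, -0.02, -0.006, 0, 0, 0], [0, -0.024, -0.006, 0, 0, 0]],
])

```text
clock: 4.05
position: [0.5245, 0.2152, 0.0785]
eef_rot: [-0.0, -0.091, 0.996, -0.0]
force: [0.9, 0.2, 0.7]
opening: -0.0003
grasp_force: 0.0
```

```bash
python3 - <<'E'
from h import *
infl(); s=snap('wrist','w3.png')
E
```

```text
tcp in flask mm [ 13.5 159.3  78.5] F flask [0.96 0.07 0.74]
```

View pics/w3.png

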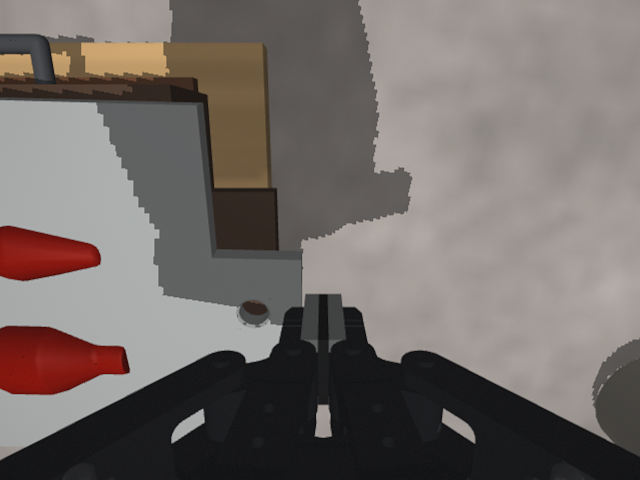

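The fingertip's left side at (303,310) px is just about touching the lug end at (302,290), so contact starts at TCP y≈159. I'll push about 10 mm more.

jog_arm([
  [[0, -0.004, 0, 0, 0, 0], [0, -0.008, 0, 0, 0, 0], [0, -0.012, 0, 0, 0, 0], [0, -0.016, 0, 0, 0, 0], [0, -0.02, 0, 0, 0, 0], [0, -0.024, 0, 0, 0, 0], [0, -0.028, 0, 0, 0, 0], [0, -0.032, 0, 0, 0, 0], [0, -0.036, 0, 0, 0, 0], [0, -0.04, 0, 0, 0, 0]],
])

```text
clock: 4.93
position: [0.5264, 0.2053, 0.0786]
eef_rot: [-0.0, -0.091, 0.996, 0.0]
force: [-0.0, -0.3, -0.2]
opening: 0.0001
grasp_force: 0.0
```

```bash
python3 - <<'E'
from h import *
infl()
E
```

```text
tcp in flask mm [ 13.6 149.3  78.6] F flask [-0.07 -0.32 -0.17]
```

```bash
python3 - <<'E'
from h import *
a=snap('wrist')['pixels'];b=snap('top')['pixels'][150:300,200:380]
b=cv2.resize(b,(576,480),interpolation=cv2.INTER_CUBIC)
o=np.hstack([a[150:480,100:440],cv2.resize(b,(396,330))]);cv2.imwrite('pics/w4.png',o[:,:,::-1])
E
```

```text
(no output)
```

View pics/w4.png

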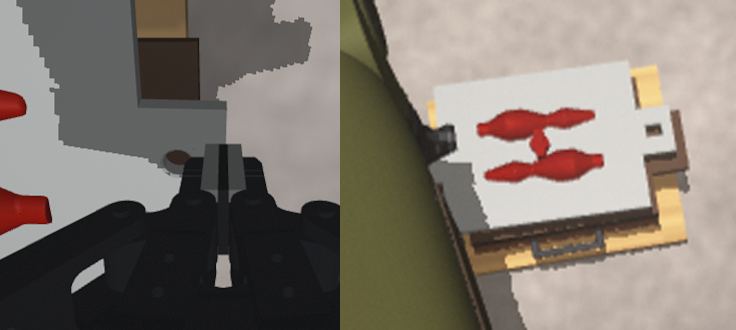

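```bash
python3 - <<'E'
from h import *
s=snap('wrist')
p,R=tool()
print('tcp proj',proj(s,p))
for u,v in((327,252),(327,290),(238,253)):
  for z in(.08,.09,.1):
    w=onz(s,u,v,z); d=w[:2]-C; print(u,v,z,(1e3*d@EX).round(1),(1e3*d@EY).round(1))
V=np.array(s['view']);print('cam',-V[:3,:3].T@V[:3,3]-p, (-V[:3,:3].T@V[:3,3]-p)[:2]@EX)
for t in np.array([[11,0,0],[11,8,0],[11,-8,0],[-11,8,0],[-11,-8,0]])/1e3: print(t,proj(s,p+R.apply(t)))
E
```

```text
tcp proj (np.float64(323.03792811193716), np.float64(292.53237188294406))
327 252 0.08 -5.8 151.0
327 252 0.09 -8.9 150.9
327 252 0.1 -12.0 150.8
327 290 0.08 11.8 151.1
327 290 0.09 7.6 151.0
327 290 0.1 3.4 150.8
238 253 0.08 -5.4 112.9
238 253 0.09 -8.5 115.1
238 253 0.1 -11.6 117.2
cam [-0.07000604 -0.01303038  0.16786618] -0.0712083019884921
[0.011 0.    0.   ] (np.float64(323.0335490098762), np.float64(269.2189236294051))
[0.011 0.008 0.   ] (np.float64(341.31581890262476), np.float64(269.2089653183122))
[ 0.011 -0.008  0.   ] (np.float64(304.75025657676565), np.float64(269.2288824974736))
[-0.011  0.008  0.   ] (np.float64(340.7205464671575), np.float64(315.0648582279495))
[-0.011 -0.008  0.   ] (np.float64(305.3628225560944), np.float64(315.0865975139306))
```

The left panel shows the plate hasn't moved: the lug edge is still at y≈151. The fingertips now overlap it with no force, so I'll check the tip height in the side view.

```bash
python3 - <<'E'
from h import *
s=snap('side'); p,R=tool()
im=s['pixels'].copy(); u,v=proj(s,p); print(u,v)
x0,y0=int(u)-50,int(v)-50
c=cv2.resize(im[y0:y0+120,x0:x0+160],None,fx=5,fy=5,interpolation=cv2.INTER_CUBIC)
for q,col in((p,(255,0,0)),(p+[0,0,.02],(0,255,0)),(fl(.013,.14,.073),(255,0,255))):
    a,b=proj(s,q); cv2.circle(c,(int((a-x0+.5)*5),int((b-y0+.5)*5)),3,col,-1)
cv2.imwrite('pics/s2.png',np.clip(c[:,:,::-1]*1.4,0,255))
E
```

```text
316.4363496486678 189.66231920693167[ WARN:0@0.619] global loadsave.cpp:1063 imwrite_ Unsupported depth image for selected encoder is fallbacked to CV_8U.
```

View pics/s2.png

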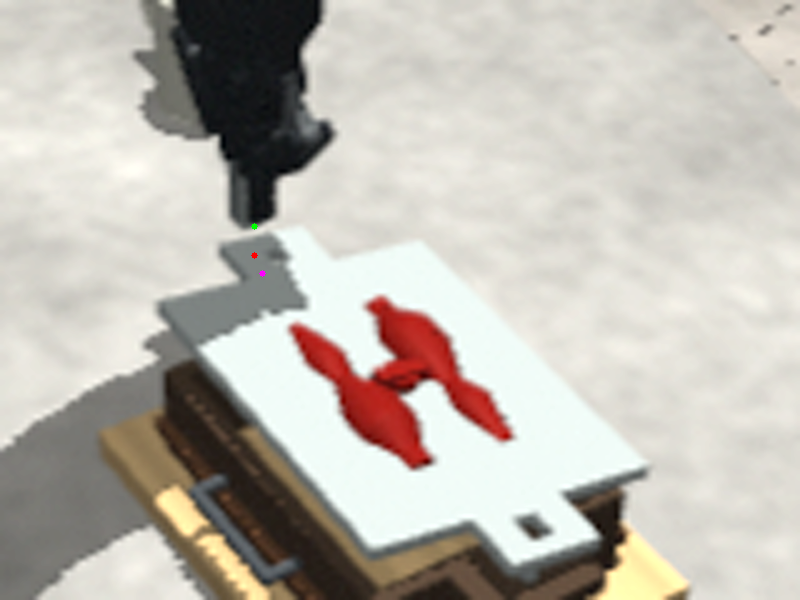

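The side view shows the fingertips' lower end at about crop (250,222). That is at the +20 mm mark (green) and above the lug, so the real tips sit roughly 20 mm higher than the reported TCP. I'll triangulate that.

```bash
python3 - <<'E'
from h import *
s=snap('side'); w=snap('wrist'); p,R=tool()
for c in((250,225),(240,223),(258,221)):
    q,e=tri(ray(w,323,295),ray(s,266+c[0]/5-.5,139+c[1]/5-.5)); d=q-p
    print('tip-tcp in flask mm',(1e3*np.array([d[:2]@EX,d[:2]@EY,d[2]])).round(1),'gap',round(e*1e3,1))
infl()
E
```

```text
tip-tcp in flask mm [-5.6 -0.5 22.1] gap 5.2
tip-tcp in flask mm [-9.5 -0.1 26.1] gap 1.1
tip-tcp in flask mm [-3.3 -0.9 22.7] gap 10.1
tcp in flask mm [ 13.6 149.4  78.6] F flask [-0.08  1.12 -0.33]
```

jog_arm([
  [[0, 0.05, 0, 0, 0, 0], [0, 0.09, 0, 0, 0, 0], [0, 0.09, 0, 0, 0, 0], [0, 0.09, 0.05, 0, 0, 0], [0, 0.09, 0.094, 0, 0, 0], [0, 0.09, 0.094, 0, 0, 0], [0, 0.07, 0.094, 0, 0, 0], [0, 0.06, 0.094, 0, 0, 0], [0, 0.05, 0.094, 0, 0, 0], [0, 0.04, 0.094, 0, 0, 0]],
])

```text
clock: 6.07
position: [0.5247, 0.2158, 0.0554]
eef_rot: [0.0, -0.091, 0.996, 0.001]
force: [-1.5, 4.3, -2.5]
opening: 0.0002
grasp_force: 1.9
```

jog_arm([
  [[0, -0.004, 0, 0, 0, 0], [0, -0.008, 0, 0, 0, 0], [0, -0.012, 0, 0, 0, 0], [0, -0.016, 0, 0, 0, 0]],
])

```text
clock: 6.4
position: [0.5254, 0.2116, 0.0553]
eef_rot: [0.0, -0.091, 0.996, 0.0]
force: [-0.7, 4.1, -1.9]
opening: 0.0001
grasp_force: 2.2
```

```bash
python3 - <<'E'
from h import *
infl()
E
```

```text
tcp in flask mm [ 13.8 155.7  55.3] F flask [ 0.07  4.21 -1.91]
```

jog_arm([
  [[0, -0.004, 0, 0, 0, 0], [0, -0.008, 0, 0, 0, 0], [0, -0.012, 0, 0, 0, 0], [0, -0.016, 0, 0, 0, 0], [0, -0.02, 0, 0, 0, 0], [0, -0.024, 0, 0, 0, 0], [0, -0.028, 0, 0, 0, 0]],
])

```text
clock: 6.98
position: [0.5266, 0.2044, 0.0552]
eef_rot: [0.0, -0.091, 0.996, 0.0]
force: [-0.6, 5.4, -0.1]
opening: 0.0
grasp_force: 2.6
```

```bash
python3 - <<'E'
from h import *
infl()
s=snap('wrist','w5.png')
import sys
g=s['pixels']; m=cv2.inRange(g,(120,0,0),(255,60,60)); print(cv2.boundingRect(m))
# lug end edge column at several rows above the finger
gr=cv2.cvtColor(g,cv2.COLOR_RGB2GRAY).astype(int)
for r in range(200,292,8): print(r, [ (c,gr[r,c]) for c in range(225,360) if abs(gr[r,c+1]-gr[r,c-1])>35])
E
```

```text
tcp in flask mm [ 13.7 148.4  55.2] F flask [ 0.37  5.47 -0.15]
(0, 264, 90, 174)
200 [(297, np.int64(41)), (298, np.int64(91))]
208 [(297, np.int64(25)), (298, np.int64(90))]
216 [(297, np.int64(25)), (298, np.int64(90))]
224 [(298, np.int64(73))]
232 [(298, np.int64(55)), (299, np.int64(94))]
240 [(298, np.int64(57)), (299, np.int64(94)), (348, np.int64(95)), (349, np.int64(166))]
248 [(298, np.int64(41)), (299, np.int64(90)), (336, np.int64(91)), (337, np.int64(159))]
256 [(298, np.int64(38)), (299, np.int64(86)), (300, np.int64(135)), (302, np.int64(113)), (306, np.int64(90)), (307, np.int64(155)), (319, np.int64(147)), (321, np.int64(156))]
264 [(298, np.int64(21)), (299, np.int64(148))]
272 [(298, np.int64(20)), (299, np.int64(151))]
280 [(298, np.int64(23)), (299, np.int64(120)), (300, np.int64(168))]
288 [(298, np.int64(25)), (299, np.int64(106)), (300, np.int64(167))]
```

```bash
python3 - <<'E'
from h import *
s=snap('wrist')
for u,v,z in((297.5,205,.073),(298.3,250,.073),(298.5,285,.073)):
    d=onz(s,u,v,z)[:2]-C; print((1e3*d@EX).round(1),(1e3*d@EY).round(1))
E
```

```text
-29.2 138.7
-11.6 138.7
2.9 138.5
```

View pics/w5.png

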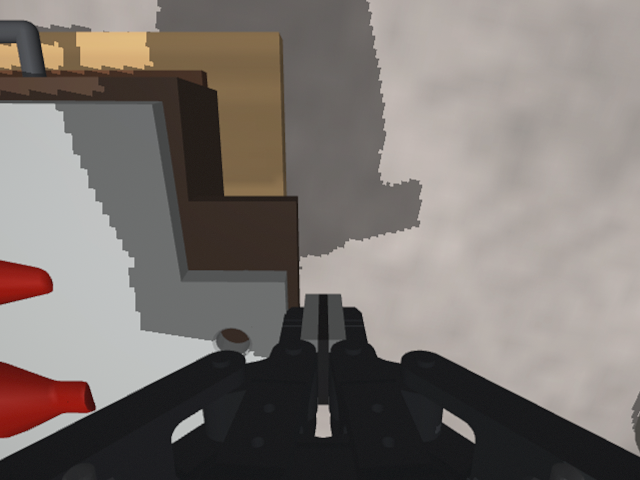

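The plate has moved: its lug end is now at about column 287 and the flask lug end at 298. Contact is on the broader finger backs at column ~283, and hole_a is at (234,342).

```bash
python3 - <<'E'
from h import *
s=snap('wrist')
# plate top plane: z~.0925 at flask x=0, slope -.134
def pl(u,v):
    o,d=ray(s,u,v); n=np.r_[.134*EX,1.]; n0=np.dot(n,fl(.0,0,.0925)); q=o+d*(n0-n@o)/(n@d); e=q[:2]-C; return (1e3*np.array([e@EX,e@EY,q[2]])).round(1)
print('lug',pl(287,275),pl(287.5,300),'inner corner',pl(183,280),'hole',pl(234,342),'-x corner',pl(160,102))
E
```

```text
lug [ -9.1 136.   93.7] [  0.6 135.8  92.4] inner corner [ -7.3 100.5  93.5] hole [ 18.3 115.6  90. ] -x corner [-64.2 102.  101.1]
```

jog_arm([
  [[0, 0.03, 0, 0, 0, 0], [0, 0.03, -0.2, 0, 0, 0], [0, 0.03, -0.4, 0, 0, 0], [0, 0, -0.4, 0, 0, 0], [0, -1, -0.4, 0, 0, 0], [0, -1, -0.4, 0, 0, 0], [0, -1, -0.4, 0, 0, 0], [0, -1, -0.4, 0, 0, 0], [0, -1, -0.4, 0, 0, 0], [0, -1, -0.4, 0, 0, 0]],
])

```text
clock: 7.97
position: [0.5713, -0.0441, 0.1552]
eef_rot: [-0.0, -0.09, 0.996, -0.001]
force: [1.2, -0.2, -0.1]
opening: 0.0
grasp_force: 0.0
```

```bash
python3 - <<'E'
from h import *
infl();plan(fl(.012,-.175,.155),np.pi+YAW)
E
```

```text
tcp in flask mm [  12.6 -104.2  155.2] F flask [ 1.12 -0.4  -0.12]
row [ 0.002 -0.283  0.001 -0.003 -0.001 -0.002] pos [ 0.5713 -0.0441  0.1552] toolx [-0.984 -0.18   0.001] z [-0.    -0.002 -1.   ]
```

jog_arm([
  [[0, -0.28, 0, 0, 0, 0], [0, -0.28, 0, 0, 0, 0], [0, -0.28, 0, 0, 0, 0], [0, -0.28, 0.15, 0, 0, 0], [0, -0.28, 0.3, 0, 0, 0], [0, -0.28, 0.4, 0, 0, 0], [0, -0.28, 0.4, 0, 0, 0], [0, -0.25, 0.4, 0, 0, 0], [0, -0.23, 0.4, 0, 0, 0], [0, -0.23, 0.4, 0, 0, 0]],
])

```text
clock: 8.8
position: [0.5835, -0.097, 0.0574]
eef_rot: [0.001, -0.091, 0.996, -0.0]
force: [-0.0, -0.3, -0.4]
opening: 0.0001
grasp_force: 0.0
```

```bash
python3 - <<'E'
from h import *
infl(); s=snap('wrist','w6.png')
gr=cv2.cvtColor(s['pixels'],cv2.COLOR_RGB2GRAY).astype(int)
for r in range(190,310,8): print(r, [(c,int(gr[r,c])) for c in range(300,460) if abs(gr[r,c+1]-gr[r,c-1])>30])
E
```

```text
tcp in flask mm [  14.9 -158.3   57.4] F flask [-0.1  -0.33 -0.36]
190 [(371, 86), (375, 77), (434, 74), (435, 34)]
198 [(363, 106), (364, 70), (365, 29)]
206 [(363, 99), (364, 61), (365, 25), (397, 66), (450, 61)]
214 [(363, 94), (364, 56), (400, 43), (401, 78), (448, 62)]
222 [(363, 82), (364, 44), (398, 42), (399, 79), (446, 62)]
230 [(363, 73), (364, 34), (401, 43), (402, 80), (449, 62)]
238 [(362, 107), (363, 68), (364, 25), (415, 64), (431, 61)]
246 [(332, 99), (333, 139), (336, 153), (337, 118), (362, 94), (363, 55)]
254 [(303, 154), (307, 145), (308, 112), (310, 89), (311, 155), (337, 181), (338, 130), (362, 82), (363, 43)]
262 [(339, 180), (340, 130), (341, 96)]
270 [(337, 180), (338, 130), (339, 96), (360, 80)]
278 [(359, 166), (360, 104), (362, 88)]
286 [(358, 187), (359, 133), (360, 70), (362, 98)]
294 [(304, 191), (305, 135), (306, 94), (340, 92), (341, 164), (358, 170), (359, 106), (361, 86)]
302 [(303, 192), (304, 132), (305, 72), (318, 58), (319, 33), (327, 40), (328, 66), (341, 75), (342, 163), (357, 189), (358, 151), (359, 88), (361, 98)]
```

```bash
cat >> h.py <<'E'
def pl(s,u,v,z0=.0925,sl=.134):
    o,d=ray(s,u,v); n=np.r_[sl*EX,1.]; q=o+d*(np.dot(n,fl(0,0,z0))-n@o)/(n@d); e=q[:2]-C; return (1e3*np.array([e@EX,e@EY,q[2]])).round(1)
E
python3 - <<'E'
from h import *
s=snap('wrist')
print('flask lug',pl(s,364,214,.073,0),pl(s,363,246,.073,0),'plate lug',pl(s,361.5,290),'bottom',pl(s,358.8,290,.0845))
E
```

```text
flask lug [ -24.  -143.1   73. ] [ -11.3 -143.1   73. ] plate lug [  -1.  -145.2   92.6] bottom [   2.5 -145.4   84.2]
```

jog_arm([
  [[0.006, 0.004, 0.006, 0, 0, 0], [0.006, 0.008, 0.006, 0, 0, 0], [0.006, 0.008, 0.006, 0, 0, 0]],
])

```text
clock: 9.15
position: [0.5814, -0.0973, 0.0547]
eef_rot: [0.001, -0.09, 0.996, -0.001]
force: [1.3, -4.1, 2.5]
opening: 0.0001
grasp_force: 1.8
```

```bash
cat >> h.py <<'E'
def edge(s,r,a,b,t=30):
    gr=cv2.cvtColor(s['pixels'],cv2.COLOR_RGB2GRAY).astype(int)
    return [(c,int(gr[r,c])) for c in range(a,b) if abs(gr[r,c+1]-gr[r,c-1])>t]
E
python3 - <<'E'
from h import *
infl();s=snap('wrist');print(edge(s,222,350,380),edge(s,286,340,380))
E
```

```text
tcp in flask mm [  12.8 -158.3   54.7] F flask [ 0.54 -4.24  2.54]
[(363, 96), (364, 57)] [(359, 189), (360, 122), (361, 58), (362, 76), (363, 102)]
```

Contact is made at 4 N. I'll push about 2.5 mm.

jog_arm([
  [[0, 0.003, 0, 0, 0, 0], [0, 0.006, 0, 0, 0, 0], [0, 0.009, 0, 0, 0, 0], [0, 0.011, 0, 0, 0, 0], [0, 0.011, 0, 0, 0, 0]],
])

```text
clock: 9.62
position: [0.581, -0.0956, 0.0545]
eef_rot: [0.001, -0.09, 0.996, -0.002]
force: [3.0, -6.4, 3.7]
opening: -0.0
grasp_force: 3.6
```

```bash
python3 - <<'E'
from h import *
infl();s=snap('wrist');print(edge(s,222,350,400),edge(s,286,340,400),edge(s,300,340,400))
E
```

```text
tcp in flask mm [  12.7 -156.6   54.5] F flask [ 1.75 -6.81  3.69]
[(359, 84), (360, 45)] [(357, 191), (358, 118), (359, 25), (360, 59), (361, 67), (362, 90)] [(340, 68), (341, 115), (342, 175), (357, 169), (358, 92), (361, 80)]
```

jog_arm([
  [[0, 0.003, 0, 0, 0, 0], [0, 0.006, 0, 0, 0, 0], [0, 0.008, 0, 0, 0, 0], [0, 0.008, 0, 0, 0, 0]],
])

```text
clock: 10.0
position: [0.5807, -0.0937, 0.0545]
eef_rot: [0.001, -0.09, 0.996, -0.002]
force: [2.2, -7.2, 4.6]
opening: -0.0003
grasp_force: 3.6
```

```bash
python3 - <<'E'
from h import *
infl();s=snap('wrist','w7.png');print(edge(s,222,340,400),edge(s,286,340,400),edge(s,300,340,400))
f=[c for c,g in edge(s,222,345,400)][0]+.5
print(pl(s,f,222,.073,0),[pl(s,u,290) for u in(359,360,361)])
E
```

```text
tcp in flask mm [  12.7 -154.6   54.5] F flask [ 0.91 -7.45  4.56]
[(354, 97), (355, 57)] [(352, 191), (353, 127), (354, 41), (362, 91)] [(340, 69), (341, 115), (342, 177), (352, 198), (353, 122), (354, 20), (361, 82)]
[ -23.8 -142.5   73. ] [array([  -4.6, -142. ,   93.1]), array([  -4.6, -141.7,   93.1]), array([  -4.6, -141.4,   93.1])]
```

jog_arm([
  [[0, -0.03, 0, 0, 0, 0], [0, -0.03, -0.2, 0, 0, 0], [0, -0.03, -0.4, 0, 0, 0], [-0.49, -0.03, -0.4, 0, 0, 0], [-0.49, 0.3, -0.4, 0, 0, 0], [-0.49, 0.61, -0.4, 0, 0, 0], [-0.49, 0.61, -0.4, 0, 0, 0], [-0.49, 0.61, -0.4, 0, 0, 0], [-0.49, 0.61, -0.4, 0, 0, 0], [-0.49, 0.61, -0.4, 0, 0, 0]],
], grip=1)

```text
clock: 10.88
position: [0.6721, 0.0849, 0.1528]
eef_rot: [-0.001, -0.093, 0.996, 0.001]
force: [0.1, -0.6, -0.1]
opening: 0.0852
grasp_force: 0.0
```

```bash
python3 - <<'E'
from h import *
infl();s=snap('wrist');p,R=tool();o=get_obs();print(o['opening'])
for h in(0,.01,.02,.03,.04): print(h,[np.round(proj(s,p+R.apply([a,.0425,-h])),0) for a in(.011,.0095,0)],'shut',[np.round(proj(s,p+R.apply([a,0,-h])),0) for a in(.011,)])
plan(fl(.135,-.002,.033),np.pi+YAW)
im=s['pixels'];cv2.imwrite('pics/w8.png',np.hstack([im[:,:,::-1]])[:,:])
E
```

```text
tcp in flask mm [135.    4.5 152.8] F flask [ 0.01 -0.64 -0.15]
0.08504189432688782
0 [array([415., 267.]), array([414., 271.]), array([413., 291.])] shut [array([317., 267.])]
0.01 [array([420., 276.]), array([420., 279.]), array([418., 300.])] shut [array([317., 276.])]
0.02 [array([426., 285.]), array([426., 288.]), array([424., 310.])] shut [array([317., 285.])]
0.03 [array([433., 295.]), array([432., 299.]), array([430., 322.])] shut [array([317., 295.])]
0.04 [array([440., 307.]), array([440., 311.]), array([438., 335.])] shut [array([316., 306.])]
row [-0.004 -0.017  0.479  0.001 -0.002  0.003] pos [0.6717 0.0824 0.1527] toolx [-0.983 -0.184  0.002] z [-0.002  0.001 -1.   ]
```

View pics/w8.png

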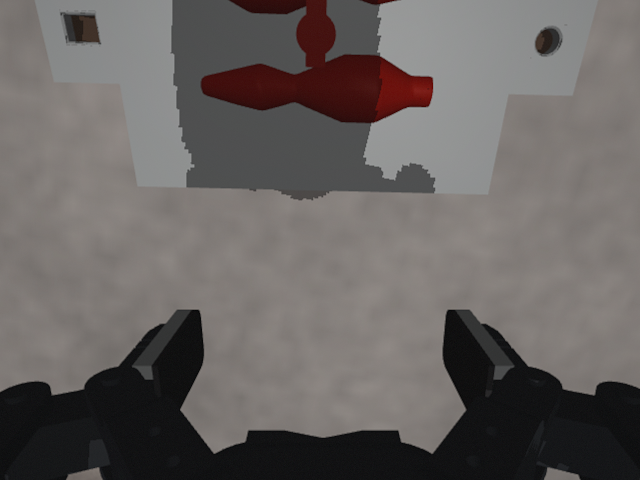

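The wrist view shows the open fingers clear of the +x edge, which runs from (138,186) to (490,194) px. The holes are at (82,29) and (548,41). I'll descend outside the edge.

jog_arm([
  [[0, -0.022, 0.15, 0, 0, 0], [0, -0.022, 0.3, 0, 0, 0], [0, -0.022, 0.42, 0, 0, 0], [0, -0.022, 0.5, 0, 0, 0], [0, -0.022, 0.5, 0, 0, 0], [0.02, -0.022, 0.5, 0, 0, 0], [0.04, -0.022, 0.5, 0, 0, 0], [0.05, -0.022, 0.5, 0, 0, 0], [0.06, -0.022, 0.5, 0, 0, 0], [0.06, -0.022, 0.5, 0, 0, 0]],
])

```text
clock: 11.77
position: [0.659, 0.0722, 0.0303]
eef_rot: [0.001, -0.09, 0.996, 0.0]
force: [0.4, 0.4, -0.2]
opening: 0.0856
grasp_force: 0.0
```

```bash
cat >> h.py <<'E'
def rowedge(s,c,a,b,t=30):
    gr=cv2.cvtColor(s['pixels'],cv2.COLOR_RGB2GRAY).astype(int)
    return [(r,int(gr[r,c])) for r in range(a,b) if abs(gr[r+1,c]-gr[r-1,c])>t]
E
python3 - <<'E'
from h import *
infl();s=snap('wrist')
for c in(180,230,300,400,460):print(c,rowedge(s,c,150,400))
E
```

```text
tcp in flask mm [119.9  -5.7  30.3] F flask [ 0.47  0.35 -0.25]
180 [(292, 108), (293, 150), (308, 179), (309, 135), (310, 66), (325, 51)]
230 [(152, 45), (153, 95), (293, 119), (294, 161)]
300 [(294, 108), (295, 149)]
400 [(175, 56), (176, 99), (296, 118), (297, 159)]
460 [(175, 34), (176, 121), (177, 188), (288, 204), (289, 162), (290, 106), (297, 122), (298, 160), (308, 184), (309, 139), (310, 65), (317, 56), (318, 33), (396, 43), (397, 97), (398, 127), (399, 167)]
```

jog_arm([
  [[0.004, 0, 0.01, 0, 0, 0], [0.008, 0, 0.01, 0, 0, 0], [0.012, 0, 0.01, 0, 0, 0], [0.016, 0, 0.01, 0, 0, 0], [0.02, 0, 0.01, 0, 0, 0], [0.024, 0, 0.01, 0, 0, 0], [0.028, 0, 0.01, 0, 0, 0]],
])

```text
clock: 12.4
position: [0.6523, 0.0712, 0.0262]
eef_rot: [0.001, -0.09, 0.996, 0.0]
force: [3.5, 0.3, -1.2]
opening: 0.0853
grasp_force: 1.7
```

```bash
python3 - <<'E'
from h import *
infl();s=snap('wrist')
for c in(190,230,300,400,455):print(c,rowedge(s,c,250,400))
E
```

```text
tcp in flask mm [113.1  -5.4  26.2] F flask [ 3.49 -0.33 -1.22]
190 [(318, 92), (319, 17), (387, 14), (388, 65), (389, 140), (390, 171)]
230 [(318, 128), (319, 175)]
300 [(319, 128), (320, 169)]
400 [(320, 118), (321, 155), (322, 190)]
455 [(284, 222), (285, 180), (286, 116), (322, 95), (323, 33), (385, 15), (386, 50), (387, 105), (388, 141), (389, 185)]
```

jog_arm([
  [[0.004, 0, 0, 0, 0, 0], [0.008, 0, 0, 0, 0, 0], [0.012, 0, 0, 0, 0, 0], [0.016, 0, 0, 0, 0, 0], [0.02, 0, 0, 0, 0, 0], [0.024, 0, 0, 0, 0, 0], [0.028, 0, 0, 0, 0, 0], [0.028, 0, 0, 0, 0, 0]],
])

```text
clock: 13.12
position: [0.6468, 0.0704, 0.027]
eef_rot: [0.002, -0.091, 0.996, 0.0]
force: [6.6, 1.1, -0.4]
opening: 0.0851
grasp_force: 2.8
```

```bash
python3 - <<'E'
from h import *
infl();s=snap('wrist')
for c in(190,230,300,400,455):print(c,rowedge(s,c,250,400))
print(pl(s,230,rowedge(s,230,300,345)[0][0]+.5,.0925),pl(s,400,rowedge(s,400,300,345)[0][0]+.5,.0925))
E
```

```text
tcp in flask mm [107.5  -5.2  27. ] F flask [ 6.67 -0.06 -0.39]
190 [(322, 102), (323, 54), (387, 13), (388, 66), (389, 143), (390, 176)]
230 [(322, 142), (323, 183)]
300 [(322, 139), (323, 174)]
400 [(322, 130), (323, 175)]
455 [(284, 212), (285, 162), (286, 118), (322, 112), (323, 73), (324, 19), (386, 48), (387, 104), (388, 139), (389, 184)]
[ 94.9 -34.2  79.8] [95.  18.8 79.8]
```

jog_arm([
  [[0.004, 0, 0, 0, 0, 0], [0.008, 0, 0, 0, 0, 0], [0.012, 0, 0, 0, 0, 0], [0.016, 0, 0, 0, 0, 0], [0.02, 0, 0, 0, 0, 0], [0.024, 0, 0, 0, 0, 0], [0.028, 0, 0, 0, 0, 0], [0.032, 0, 0, 0, 0, 0]],
])

```text
clock: 13.83
position: [0.6406, 0.0688, 0.028]
eef_rot: [0.003, -0.091, 0.996, 0.0]
force: [6.1, 1.7, 3.9]
opening: 0.0856
grasp_force: 2.5
```

```bash
python3 - <<'E'
from h import *
infl();s=snap('wrist')
for c in(190,230,300,400,455):print(c,rowedge(s,c,290,400))
E
```

```text
tcp in flask mm [101.1  -5.6  28. ] F flask [6.27 0.58 3.89]
190 [(322, 104), (323, 55), (324, 20), (387, 15), (388, 65), (389, 143), (390, 182)]
230 [(322, 141), (323, 182)]
300 [(322, 129), (323, 172)]
400 [(322, 118), (323, 165)]
455 [(323, 93), (324, 16), (386, 48), (387, 103), (388, 138), (389, 180)]
```

jog_arm([
  [[0.003, 0, 0, 0, 0, 0], [0.006, 0, 0, 0, 0, 0], [0.009, 0, 0, 0, 0, 0], [0.012, 0, 0, 0, 0, 0], [0.012, 0, 0, 0, 0, 0]],
])

```text
clock: 14.3
position: [0.6357, 0.0679, 0.0268]
eef_rot: [0.002, -0.091, 0.996, -0.0]
force: [6.0, 0.6, 0.6]
opening: 0.0855
grasp_force: 3.0
```

```bash
python3 - <<'E'
from h import *
infl()
E
```

```text
tcp in flask mm [96.1 -5.6 26.8] F flask [ 6.03 -0.49  0.62]
```

jog_arm([
  [[0.003, 0, 0, 0, 0, 0], [0.006, 0, 0, 0, 0, 0], [0.008, 0, 0, 0, 0, 0], [0.008, 0, 0, 0, 0, 0]],
])

```text
clock: 14.63
position: [0.6343, 0.0677, 0.0269]
eef_rot: [0.002, -0.091, 0.996, 0.0]
force: [7.1, 0.9, -0.0]
opening: 0.0852
grasp_force: 3.7
```

```bash
python3 - <<'E'
from h import *
infl();s=snap('wrist')
for c in(190,230,300,400,455):print(c,rowedge(s,c,290,400))
E
```

```text
tcp in flask mm [94.7 -5.6 26.9] F flask [ 7.12 -0.43 -0.01]
190 [(326, 100), (327, 53), (328, 20), (387, 14), (388, 63), (389, 137), (390, 170)]
230 [(326, 136), (327, 171)]
300 [(326, 127), (327, 170)]
400 [(326, 126), (327, 166)]
455 [(326, 110), (327, 71), (328, 19), (386, 48), (387, 102), (388, 136), (389, 179)]
```

jog_arm([
  [[-0.06, 0, 0, 0, 0, 0], [-0.06, 0, -0.3, 0, 0, 0], [-0.06, 0, -0.7, 0, 0, 0], [0.1, 0, -0.9, 0, 0, 0], [0.4, 0, -1, 0, 0, 0], [0.4, 0.1, -1, 0, 0, 0], [0.4, 0.1, -1, 0, 0, 0], [0.4, 0.1, -1, 0, 0, 0], [0.4, 0.1, -1, 0, 0, 0], [0.4, 0.1, -1, 0, 0, 0]],
])

```text
clock: 15.52
position: [0.5284, 0.0741, 0.2783]
eef_rot: [0.001, -0.091, 0.996, 0.0]
force: [-0.1, -0.8, -1.3]
opening: 0.0853
grasp_force: 0.0
```

```bash
python3 - <<'E'
from h import *
infl();s=snap('wrist','w9.png')
# predict home positions of hole centres & corners
for n,q in dict(ha=(0,.12,.081),hb=(0,-.12,.081),pa=(0,.12,.085),pb=(0,-.12,.085),c1=(-.083,-.105,.081),c2=(-.083,.105,.081),c3=(.083,-.105,.081),c4=(.083,.105,.081),l1=(-.026,-.14,.081),l2=(.026,-.14,.081),l3=(-.026,.14,.081),l4=(.026,.14,.081),f1=(-.032,-.14,.073),f3=(-.032,.14,.073)).items():
    print(n,np.round(proj(s,fl(*q)),1))
gr=cv2.cvtColor(s['pixels'],cv2.COLOR_RGB2GRAY)
for n,q in (('a',(0,.12,.081)),('b',(0,-.12,.081))):
    u,v=np.round(proj(s,fl(*q))).astype(int); print(n,u,v); print(gr[v-20:v+21:2,u-34:u+35:2])
E
```

```text
tcp in flask mm [ -8.3  19.9 278.3] F flask [-0.3  -0.78 -1.29]
ha [431.9 215.6]
hb [170.  215.8]
pa [433.  216.5]
pb [168.4 216.7]
c1 [177.3 121.2]
c2 [421.6 121.1]
c3 [194.4 299.3]
c4 [410.2 299.1]
l1 [144.7 187.5]
l2 [151.5 243.1]
l3 [456.3 187.2]
l4 [451.2 242.8]
f1 [147.6 179.6]
f3 [454.1 179.4]
a 432 216
[[150 149 150 149 149 149 149 149 149 149 148 148 147 148 148 148 147 147
  146 147 147 146 146 146 146 144 145 145 143 131 131 131 131 129 127]
 [150 149 150 149 148 149 149 149 148 148 149 148 148 147 148 147 147 147
  147 147 147 147 146 146 146 145 145 145 139 131 133 132 130 128 127]
 [150 149 149 149 148 148 149 149 148 148 148 148 148 148 148 147 147 147
  147 147 147 146 146 146 146 146 145 145 138 130 131 131 129 129 126]
 [149 150 149 149 149 149 148 149 148 148 148 148 147 148 147 148 147 147
  146 146 146 146 146 145 146 146 144 145 135 130 130 129 129 128 126]
 [150 149 149 149 149 149 148 148 148 148 149 147 148 148 148 147 147 146
  147 147 146 146 146 145 146 146 145 145 133 129 130 129 127 126 125]
 [150 149 150 150 149 148 149 149 148 148 148 148 148 147 147 1
[... 4613 characters left out ...]
 134 139 138 139 139 139 139 139 139 139 139 139
  139 139 140 140 140 141 140 140 141 141 141 141 141 142 142 142 141]
 [127 125 126 124 126 130 134 139 138 138 140 139 139 139 139 140 139 140
  140 140 140 140 140 140 140 141 140 141 141 141 141 141 141 141 142]
 [126 127 126 125 127 130 131 139 138 138 139 138 139 139 140 139 140 139
  139 140 140 140 140 140 139 141 141 141 141 141 141 142 142 141 142]
 [128 127 126 126 126 128 129 138 139 138 138 139 138 139 139 139 139 139
  139 139 140 139 140 140 140 141 141 141 140 141 141 141 142 142 142]
 [128 128 127 126 126 128 129 138 139 139 139 139 139 139 139 139 139 140
  140 140 140 140 140 139 140 140 141 140 141 141 141 141 141 142 142]]
```

```bash
python3 - <<'E'
from h import *
s=snap('wrist');g=cv2.cvtColor(s['pixels'],cv2.COLOR_RGB2GRAY).astype(int)
for c in(200,240,350,400):print('col',c,'-x',rowedge(s,c,100,140,14),'+x',rowedge(s,c,285,315,8))
for r in(140,165,265,285):print('row',r,edge(s,r,165,205,10),edge(s,r,400,432,10))
for r in(195,215,235):print('lug row',r,edge(s,r,135,160,9),edge(s,r,440,470,9))
for c in(155,165,440,450):print('lug col',c,rowedge(s,c,170,200,9),rowedge(s,c,232,260,9))
for n in 'ab': pass
E
```

```text
col 200 -x [(102, 124), (103, 98), (105, 92), (106, 117), (110, 133), (111, 109), (112, 74), (120, 80), (121, 124), (122, 146)] +x [(299, 140), (300, 129), (301, 117), (310, 115), (312, 110), (313, 96), (314, 70)]
col 240 -x [(100, 65), (101, 80), (103, 77)] +x [(299, 142), (300, 131), (301, 120)]
col 350 -x [(103, 123), (104, 92), (105, 101), (106, 132), (109, 142), (110, 112), (111, 73), (120, 81), (121, 132), (122, 156), (127, 156), (128, 124), (129, 80)] +x [(299, 146), (300, 132), (301, 118)]
col 400 -x [(103, 116), (104, 87), (105, 98), (106, 132), (110, 143), (111, 114), (112, 75), (120, 79), (121, 129), (122, 153)] +x [(300, 136), (301, 126)]
row 140 [(177, 132)] [(419, 151), (420, 134)]
row 165 [(168, 125), (169, 90), (170, 65), (176, 67), (177, 100), (178, 108), (179, 113), (180, 135)] [(417, 152), (418, 135), (419, 110), (421, 120), (424, 129), (425, 92), (426, 91), (428, 87), (430, 95), (431, 121)]
row 265 [(186, 136)] [(421, 130)]
row 285 [(187, 118), (188, 128)] [(411, 135)]
lug row 195 [(143, 129), (144, 136)] [(455, 141), (456, 133)]
lug row 215 [(145, 122), (146, 134
[... 158 characters left out ...]
34), (182, 51), (184, 43), (186, 37), (187, 79), (188, 125), (189, 142)] [(242, 142), (243, 113), (244, 61), (245, 51), (248, 59), (249, 108), (250, 129)]
lug col 165 [(179, 112), (180, 70), (181, 32), (182, 52), (184, 49), (186, 40), (187, 77), (188, 125), (189, 142)] [(242, 143), (243, 114), (244, 62), (248, 61), (249, 108), (250, 127)]
lug col 440 [(178, 129), (179, 106), (180, 51), (182, 58), (184, 50), (185, 29), (186, 39), (187, 81), (188, 131), (189, 150)] [(242, 148), (243, 127), (244, 81), (245, 57), (248, 65), (249, 103), (250, 121)]
lug col 450 [(179, 127), (180, 88), (181, 34), (182, 57), (184, 49), (185, 30), (186, 38), (187, 80), (188, 130), (189, 148)] [(243, 140), (244, 125)]
```

```bash
python3 - <<'E'
from h import *
s=snap('wrist')
obj=[(-.026,-.14,.008),(.026,-.14,.008),(-.026,.14,.008),(.026,.14,.008),(-.083,0,.008),(.083,0,.008),(0,.12,.008),(0,-.12,.008)]
a=s['pixels'];g=cv2.cvtColor(a,cv2.COLOR_RGB2GRAY)
def hole(u,v):
    m=(g[v-14:v+15,u-20:u+21]<128).astype('uint8'); n,l,st,ce=cv2.connectedComponentsWithStats(m); k=1+np.argmax(st[1:,4]); x,y,w,h=st[k,:4]; print('bbox',u-20+x,v-14+y,w,h); return u-20+x+(w-1)/2,v-14+y+(h-1)/2
ha,hb=hole(432,216),hole(170,216)
img=[(142.8,187.6),(149.2,243.2),(456.3,187.3),(450.8,243.4),(300,121),(301,300),ha,hb]
obj4=[o for i,o in enumerate(obj) if i not in(4,5)];im4=[o for i,o in enumerate(img) if i not in(4,5)]
f1=(-.083,-.105,.008)
# corner points: side-edge lines meet -x/+x rows
L=lambda r:177+(r-140)*(187.7-177)/145; Rr=lambda r:419.8+(r-140)*(411-419.8)/145
obj4+=[(-.083,-.105,.008),(-.083,.105,.008),(.083,-.105,.008),(.083,.105,.008)];im4+=[(L(121),121),(Rr(121),121),(L(300),300),(Rr(300),300)]
R,p,e=platepnp(s,obj4,np.array(im4))
d=p[:2]-C;print('flask-frame',d@EX,d@EY,'z',p[2],'tilt',R[2,:2],'yaw rel',np.degrees(np.arctan2(-R[0,1],R[1,1])-YAW),'err',e)
E
```

```text
bbox 424 210 16 15
bbox 157 209 22 16
flask-frame -0.001029494282956854 -0.0015210357155670845 z 0.07284023768910491 tilt [0.01863758 0.00051531] yaw rel -0.16271555927762676 err 2.5705208375194104
```

jog_arm([
  [[-0.5, 0, 0, 0, 0, 0], [-0.5, 0, 0, 0, 0, 0], [-0.5, 0, 0, 0, 0, 0], [-0.5, 0, 0, 0, 0, 0], [-0.5, 0, 0, 0, 0, 0], [-0.5, 0, 0, 0, 0, 0]],
])

```text
clock: 16.17
position: [0.6513, 0.0962, 0.2733]
eef_rot: [-0.002, -0.09, 0.996, -0.0]
force: [0.6, -0.7, -0.0]
opening: 0.0854
grasp_force: 0.0
```

```bash
python3 - <<'E'
from h import *
infl();s=snap('wrist')
for n,q in dict(px=(.083,0,.081),mx=(-.083,.05,.081),mxl=(-.083,-.09,.081),l1=(-.026,-.13,.081),l2=(.026,-.13,.081),l3=(-.026,.13,.081),l4=(.026,.13,.081),fl1=(-.032,-.13,.073),fl3=(-.032,.13,.073),fl4=(.032,.13,.073),fl2=(.032,-.13,.073)).items():
    u,v=proj(s,fl(*q)); 
    uu,vv=int(round(u)),int(round(v)); print(n,round(u,1),round(v,1),rowedge(s,uu,max(vv-9,1),min(vv+10,478),12) if 0<=uu<640 and 0<vv<470 else '')
E
```

```text
tcp in flask mm [116.6  19.3 273.3] F flask [ 0.43 -0.75 -0.05]
px 300.5 171.8 [(174, 74), (175, 108), (176, 117), (177, 77), (178, 43), (179, 54)]
mx 362.2 -46.9 
mxl 179.6 -46.6 
l1 136.8 35.3 [(29, 116), (30, 96), (31, 58), (32, 51), (33, 35), (34, 107), (35, 139)]
l2 144.5 103.5 [(101, 141), (102, 120), (103, 74), (104, 50), (112, 52), (113, 107)]
l3 459.8 34.8 [(29, 127), (30, 98), (31, 55), (33, 53), (34, 115), (35, 145)]
l4 454.2 103.0 [(101, 148), (102, 115), (103, 61), (112, 54)]
fl1 140.1 29.4 [(29, 118), (30, 96), (31, 58), (33, 47), (34, 110), (35, 138)]
fl3 457.3 28.9 [(29, 127), (30, 99), (31, 55), (33, 53), (34, 116), (35, 145)]
fl4 450.7 110.9 [(102, 119), (103, 67), (112, 55), (113, 101), (114, 125)]
fl2 149.3 111.4 [(102, 120), (103, 76), (104, 51), (112, 51), (113, 105), (114, 131)]
```

```bash
python3 - <<'E'
from h import *
s=snap('wrist');g=cv2.cvtColor(s['pixels'],cv2.COLOR_RGB2GRAY)
for y in(-.09,-.05,.05,.09):
    u=int(round(proj(s,fl(.083,y,.081))[0])); print(y,u,g[160:190,u])
sa=np.array(s['view']); 
# sensitivity
for z in(.078,.081,.084,.09): print(z,proj(s,fl(.082,.05,z))[1])
print([onz(s,300,r,.081) for r in(171,)])
t=snap('side');print('side pins')
for n,q in dict(pa=(-.001,.1185,.085),pb=(-.001,-.1215,.085)).items(): print(n,np.round(proj(t,fl(*q)),1))
E
```

```text
-0.09 198 [142 143 143 143 143 143 143 143 143 143 141 136 130 132 135 138 141 143
 144 144 145 147 142 128 116 118 119 118 118 119]
-0.05 244 [ 80  81  81  80  78  98 110 109 108 106 128 139 131 132 135 137 139 140
 142 144 144 145 143 129 118 119 120 121 121 121]
0.05 357 [ 83  82  83  83  83  83  82  82  83  81  88 121 138 133 130 129 126 128
 131 134 138 139 135 125 120 120 120 120 121 121]
0.09 403 [151 150 150 150 151 151 150 150 150 150 150 143 137 135 132 129 127 127
 130 131 133 136 133 128 125 125 126 126 126 127]
0.078 169.9639961290756
0.081 170.30750956369474
0.084 170.65660604810404
0.09 171.37210160178807
[array([0.62134487, 0.07046177, 0.081     ])]
side pins
pa [317.8 195.7]
pb [370.8 250.4]
```

```bash
python3 -c "
from plant import *
print(job_done())"
```

```text
the job is handed in; nothing more can be done
None
```

I handed the job in at about 16 s on the robot's clock, with no verdict returned: the plate measures flat on the flask's rim (underside at 73 mm) with both pins showing in its holes, edge pushes stayed under 8 N, and nothing else was touched; flatness rests on camera measurements good to about 2 mm.

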